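# Build the cutter stack on a shaper arbor

### The arm

A 6-joint arm with a two-finger parallel gripper is mounted at the origin on the work surface. World frame = base frame: x ahead of the robot, y to its left, z up, the work surface at z = 0. Lengths are in m, angles in rad, forces in N, time in s.
With the tool pointing down it reaches from about 0.3 to 0.75 m from the base axis. Payload 8.5 kg.
Tool frame: the origin (TCP) lies at the very end of the fingers, on their centre line; the grasp point (between the pads) lies 19 mm behind it; z points along the fingers, y is the line along which they close (so a half turn about z gives the same grasp; the last joint's range is limited). The gripper opens to 88 mm and grips with 3 to 60 N. Pads are 18 mm wide; open, the fingers measure 123 mm over their backs; the gripper's body (75 mm by 187 mm) begins 45 mm behind the grasp point.
Start: joints at [-1.381, 0.381, 1.297, -0, 1.464, -0.215], TCP at [0.217, -0.506, 0.207] pointing down, gripper open.
Joint ranges: [-3.11, 3.11], [-0.89, 2.33], [0.22, 2.48], [-1.42, 4.56], [0.17, 2.85], [-2.88, 2.88]. Speed limits (rad/s): [2.39, 2.39, 3.14, 3.14, 3.14, 3.14].

### API

Orientations are given as a rotation vector (axis times angle).
In Python, from station import sensors, vision, finish_job gives the robot as it stands.
- The arm moves only by the tool servo_tool, never from a script. Its argument "targets" is a list of rows, each a list of 7 numbers: the shift along the tool's x, y, z in mm, then the turn, a rotation vector about the tool's x, y, z in rad, then the opening, from 0 (shut) to 1 (fully open). In form: [[dx, dy, dz, rx, ry, rz, jaw], ...]. A call has exactly 8 rows; each row is the pose to reach, as a shift and turn from the pose commanded when the call began, along the tool's axes at that moment; what a row does not reach only later rows make up. A row lasts 1/8 s, in which the tool goes at most 62.5 mm and 10.7 degrees, less where a joint would pass 70% of its speed; a pose out of reach is approached as far as the arm can. A call with a gripper value outside its range is refused whole. The fingers move at their own pace and stop on an object; "newtons" is the grip in N (left out, the last holds). Time passes only in rows, so rows that repeat a pose let the fingers close, or fill a call up. It gives the time, the measured TCP pose, the force, the opening and the grip force at its end, in the units of the state.
- sensors.state(): the state, without advancing time (a new reading comes with each control period).
- vision.get_image(name): name is "scene" or "side" or "wrist"; returns a dict with "color" (384x512x3 uint8, red, green, blue), "fx", "fy", "cx", "cy" (pixels), "camera_from_world" (4x4, takes a point from world to camera coordinates). Camera axes: x right, y down, z forward; pixel columns grow to the right and rows downward; lengths in m; the calibration is good to about 2 mm. A picture is of the moment at which its call begins. There is no depth.
- finish_job(): hands the job in; it is judged then, once.
The state is a dict: "time_s": time; "joint_pos": joint angles; "dq": joint speeds; "effort": joint torques, N m; "tcp_pos": TCP position; "orientation": TCP orientation; "contact_force": force on the tool from outside, world axes, zero at the start; "torque": the same for the moment, N m; "finger_gap": opening from 0.0 (shut) to 1.0 (fully open); "gripper_force": force on a finger pad.
Only numpy, scipy, OpenCV 4.12 (cv2) and the standard library are available. Lean on these libraries where they do the work, as an engineer would, in place of code of your own. Each camera call takes 0.05 s, during which the arm holds its last target. There are 200 camera calls.

### The job

Draw the red-knobbed lock pin out of the arbor as far as it goes and tip its handle over into the side notch of its guide, so that it stays parked there. Then thread the parts onto the upright arbor in this order, each fully home on the one below: first the aluminium spacer, then the blue washer, last the brass bushing. Let go of everything and leave the other things on the bench where they are.

Things in the scene. Friction and masses are not known exactly. Their poses are not given: they have to be found in the camera images.
- stand: Arbor setting stand fixed to the bench: grey plate 20 mm thick, x -55 to 55, y -55 to 175 mm in its own frame, carrying an upright steel arbor and a green pin guide. Origin: on the arbor's axis at bench level; z up; +y points along the guide, away from the arbor: the way the pin is drawn.
- arbor_top (a point): Centre of the arbor's top end, 112 mm above the bench; axes as the stand. The arbor is 24 mm in diameter; its last 10 mm taper to 12 mm.
- slot_end (a point): Point on the guide's top where the handle's slot ends at a solid stop: 144 mm along the stand's +y from the arbor's axis, 58 mm above the bench; axes as the stand. The green guide is 40 mm wide (x -20 to 20), y 38 to 152 mm, its top 58 mm above the bench; the slot is 13 mm wide, on x = 0, from y 60 to 144 mm.
- notch (a point): Middle of the side notch on the outer edge of the guide's -x wall, at x -20, y 133 mm in the stand's frame, 40 mm above the bench. The -x wall is cut down to 40 mm above the bench from y 118 to 144 mm: there the handle can tip to -x, and falls in by its own weight once pushed well over (45 degrees or more).
- lockpin_axis (a point): Point on the lock pin's axis below its handle, 40 mm above the bench. The pin is a loose, oiled steel rod, 18 mm by 125 mm, 0.28 kg, lying in the guide; it slides and rolls easily. Axes: y along the pin away from the arbor, z along the handle. At first it crosses the foot of the arbor and would hold the spacer too high.
- lockpin_knob (a point): Centre of the red ball knob (22 mm) on the pin's handle, a 10 mm rod; 72 mm from the pin's axis, so 112 mm above the bench while upright. At first upright, 70 to 80 mm from the arbor's axis; at the end stop 139 mm, the pin then clear of the stack. Parked, the handle lies in the notch about 70 degrees from upright, towards the stand's -x.
- spacer_mid (a point): Centre, half-way up, of the aluminium spacer: a plain sleeve 56 mm in outer diameter, 60 mm tall, 28 mm bore, about 0.3 kg, standing upright on the bench. z is its axis. Home, it stands on the base plate: centre 50 mm above the bench.
- washer_mid (a point): Centre, half-way up, of the blue washer: 66 mm in outer diameter, 14 mm thick, 28 mm bore, about 0.3 kg, lying flat on the bench. z is its axis. Home, it lies on the spacer: centre 87 mm above the bench.
- bushing_mid (a point): Centre, half-way up, of the brass bushing: a plain sleeve 46 mm in outer diameter, 60 mm tall, 28 mm bore, about 0.5 kg, standing upright on the bench. z is its axis. Home, it stands on the washer: centre 124 mm above the bench; the arbor enters only its lower 18 mm.
- glue: Bystander, leave alone: yellow glue bottle, 64 mm across, 180 mm tall, standing. Origin at its underside.
- jar: Bystander, leave alone: glass jar with a steel lid, 70 mm across, 90 mm tall. Origin at its underside.
- hammer: Bystander, leave alone: hammer lying on the bench. Origin at its underside.
- screwdriver: Bystander, leave alone: screwdriver lying on the bench. Origin at its underside.
- brush: Bystander, leave alone: brush lying on the bench. Origin at its underside.
- offcut: Bystander, leave alone: dark wooden offcut, 70 x 120 x 32 mm. Origin at its underside.
- tape: Bystander, leave alone: roll of pale paper tape lying flat, 96 mm across, 72 mm hole, 36 mm tall; not part of the stack. Origin at its underside.
Things that resemble listed ones, but are neither listed nor needed, are in the scene too. Of the things that look like the part that bears bushing_mid, the larger one is meant. Of the things that look like the part that bears washer_mid, take the one that is farthest to the robot's right at the start.

How it is judged:
On the way, in this order (a step that is already met when the one before it is completed fails the run):
1. the lock pin is drawn and its handle lies in the side notch (y of lockpin_knob in the frame of stand above 0.115 m and x of lockpin_knob in the frame of stand below -0.05 m and z of lockpin_knob in the frame of stand below 0.075 m), for 0.2 s.
2. the spacer is home on the base plate, the pin still parked (all of step 1 and z of spacer_mid in the frame of stand between 0.046 and 0.054 m and horizontal distance between spacer_mid and arbor_top below 0.006 m and (angle between spacer_mid's own z axis and vertical below 0.1 rad or angle between spacer_mid's own z axis and vertical above 3.04 rad)), for 0.2 s.
3. the washer is home on the spacer (all of step 2 and z of washer_mid in the frame of stand between 0.083 and 0.091 m and horizontal distance between washer_mid and arbor_top below 0.006 m and (angle between washer_mid's own z axis and vertical below 0.1 rad or angle between washer_mid's own z axis and vertical above 3.04 rad)), for 0.2 s.
4. the bushing is home on the washer (all of step 3 and z of bushing_mid in the frame of stand between 0.12 and 0.128 m and horizontal distance between bushing_mid and arbor_top below 0.006 m and (angle between bushing_mid's own z axis and vertical below 0.1 rad or angle between bushing_mid's own z axis and vertical above 3.04 rad)), for 0.2 s.
At the end, for the whole second after the job is handed in: Pin parked: knob over 115 mm along the guide from the arbor, over 50 mm to the notch side, under 75 mm high. Spacer, washer, bushing on the arbor in this order, each at home height within 4 mm, within 6 mm of the axis, upright within 0.1 rad (either end up), released and at rest (all of step 4 and linear speed of each of spacer, washer, bushing, lockpin below 0.02 m/s and contact force between the fingers and spacer below 0.1 N and contact force between the fingers and washer below 0.1 N and contact force between the fingers and bushing below 0.1 N and contact force between the fingers and lockpin below 0.1 N); the robot touches nothing.
It fails at once if another thing on the bench is moved by more than 40 mm (distance of any of glue, jar, hammer, screwdriver, brush, offcut, tape from where it was at the start of the episode above 0.04 m).
It also fails if it takes over 72 s, if anything falls off the work surface, if the arm or the gripper's body presses on something with over 40 N, if the wrist force passes 120 N, or if a joint passes its speed limit or range.

## Working session

There is one attempt and no reset: what is moved stays moved. The work goes in short steps, Python scripts to look and compute and a tool call to move; the robot and the scene stay as the last step left them, time stands still between calls to the robot, and variables do not carry over. Pictures are saved under pics/ and viewed, at most 10 in all, crops included, and the job is handed in when it is done.

Besides the shell and the picture viewer there is one more tool, called after "Call:" as name(argument=value, ...), one argument or row to a line, values as JSON. servo_tool: Moves the arm, as the interface text tells. Its arguments: {"type":"object","properties":{"targets":{"type":"array","items":{"type":"array","items":{"type":"number"}}},"newtons":{"type":"number"}},"required":["targets"]}

```bash
mkdir -p pics; python3 - <<'E'
from station import sensors, vision
import cv2, numpy as np, pickle
d={}
for n in ["scene","side","wrist"]:
    r=vision.get_image(n); d[n]=r
    cv2.imwrite(f"pics/{n}0.png",cv2.resize(r["color"][:,:,::-1],(800,600),interpolation=cv2.INTER_CUBIC))
    print(n,r["fx"],r["cx"],r["cy"],np.round(np.linalg.inv(r["camera_from_world"]),3).tolist())
pickle.dump(d,open("d0.pkl","wb")); print(sensors.state())
E
```

```text
scene 407.68797545978725 256.3725850103377 189.13992376051863 [[0.097, 0.631, -0.77, 1.478], [0.995, -0.078, 0.062, -0.067], [-0.021, -0.772, -0.635, 0.867], [0.0, 0.0, 0.0, 1.0]]
side 440.38040816993964 244.76691290984533 187.54457021619837 [[-0.983, -0.147, 0.107, 0.397], [-0.181, 0.727, -0.662, 0.891], [0.019, -0.671, -0.742, 1.117], [0.0, 0.0, 0.0, 1.0]]
wrist 267.22391499439533 255.81006622528236 186.91225059759367 [[0.394, -0.877, -0.276, 0.288], [-0.919, -0.376, -0.116, -0.475], [-0.002, 0.3, -0.954, 0.383], [0.0, 0.0, 0.0, 1.0]]
{'time_s': 0.15, 'joint_pos': array([-1.38128477e+00,  3.81033679e-01,  1.29798763e+00, -5.77917916e-06,
        1.46362372e+00, -2.15338905e-01]), 'dq': array([-0.00022289, -0.0015599 , -0.00157704,  0.00020139,  0.00060121,
       -0.00194508]), 'effort': array([ 1.98681817e-03, -4.38081300e+01, -2.24612761e+01,  7.13535841e-02,
        3.44027358e-02, -7.57798534e-05]), 'tcp_pos': array([ 0.21656607, -0.50531247,  0.20621709]), 'orientation': array([-3.07641616e+00, -6.31392865e-01, -1.23178693e-05]), 'contact_force': array([-0.56697642,  0.52862436, -1.21032797]), 'torque': array([ 0.00647836,  0.04135462, -0.03324354]), 'gripper_force': 0.0, 'finger_gap': 1.0039352325199302}
```

View pics/scene0.png

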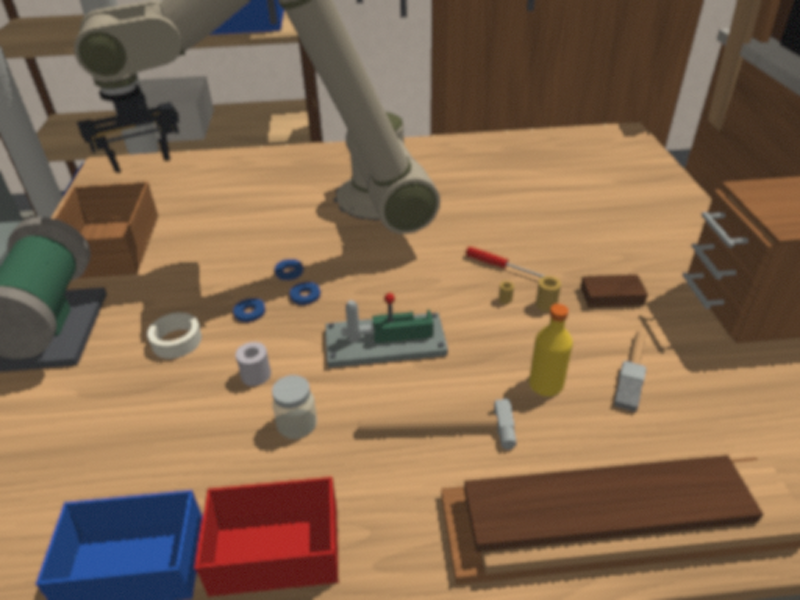

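View pics/side0.png

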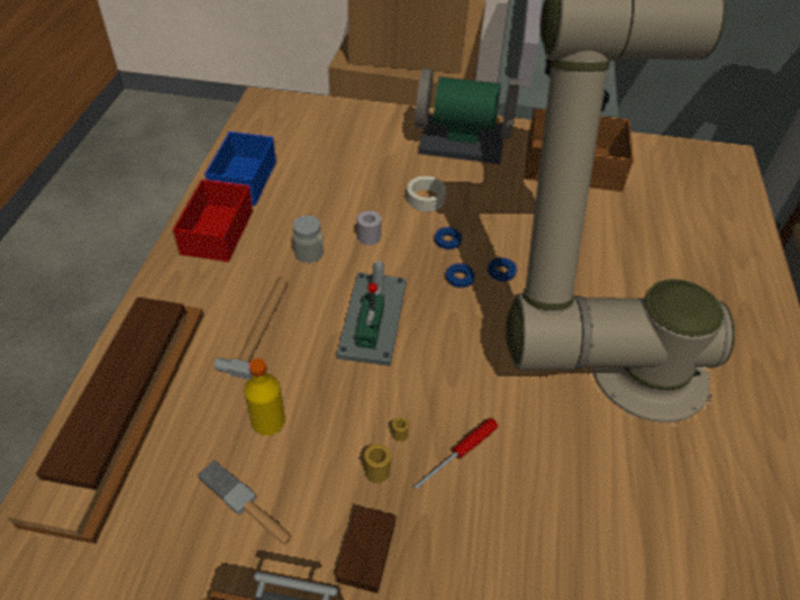

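The scene view shows the stand at about (385,338) and the washer wanted at (249,310), leftmost in the picture and so on the robot's right. The spacer is at (253,365) and the larger bushing at (549,293). In the side view they are at (372,320), (448,238), (370,228) and (377,462).

```bash
cat > h.py <<'E'
import numpy as np
def ray(r,p,s=1.5625):
    T=np.linalg.inv(r["camera_from_world"]); u,v=(np.array(p)+.5)/s-.5
    return T[:3,3],T[:3,:3]@np.array([(u-r["cx"])/r["fx"],(v-r["cy"])/r["fy"],1])
def atz(r,p,z,s=1.5625):
    o,d=ray(r,p,s); return np.round(o+d*(z-o[2])/d[2],4)
def tri(a,p,b,q,s=1.5625):
    A=[];B=[]
    for o,d in (ray(a,p,s),ray(b,q,s)):
        d=d/np.linalg.norm(d);P=np.eye(3)-np.outer(d,d);A.append(P);B.append(P@o)
    return np.round(np.linalg.lstsq(np.vstack(A),np.hstack(B),rcond=None)[0],4)
def pix(r,X,s=1.5625):
    c=r["camera_from_world"]@np.append(X,1); return np.array([(c[0]/c[2]*r["fx"]+r["cx"]+.5)*s-.5,(c[1]/c[2]*r["fy"]+r["cy"]+.5)*s-.5])
E
python3 - <<'E'
import pickle; from h import *
d=pickle.load(open("d0.pkl","rb"));a,b=d["scene"],d["side"]
for n,p,q,z in [("arbor",(351,302),(378,264),.112),("knob",(390,298),(373,287),.112),("spacer",(253,353),(370,217),.06),("washer",(249,308),(448,237),.014),("bush",(549,283),(377,452),.06),
 ("c1",(327,363),(357,272),.01),("c2",(446,355),(340,357),.01),("c3",(440,317),(391,362),.02),("bushsm",(506,288),(400,424),.04),("glue cap",(560,313),(258,366),.18),("jar",(293,384),(307,224),.09),("tape",(174,330),(426,187),.036),("w2",(305,291),(460,274),.014),("w3",(289,268),(503,268),.014)]:
    print(n,tri(a,p,b,q),atz(a,p,z)[:2],atz(b,q,z)[:2])
E
```

```text
arbor [ 0.5668 -0.0864  0.1105] [ 0.5687 -0.0863] [ 0.5666 -0.0849]
knob [ 0.5652 -0.0154  0.1137] [ 0.566  -0.0137] [ 0.5644 -0.02  ]
spacer [ 0.623  -0.2738  0.0601] [ 0.6285 -0.2697] [ 0.6215 -0.2808]
washer [ 0.4394 -0.302   0.0108] [ 0.4443 -0.3004] [ 0.4389 -0.2998]
bush [0.4945 0.3123 0.0617] [0.4951 0.3147] [0.4933 0.309 ]
c1 [ 0.6244 -0.1414  0.0166] [ 0.6197 -0.1406] [ 0.625 -0.15 ]
c2 [0.6131 0.0844 0.0012] [0.6251 0.0849] [0.6099 0.0874]
c3 [0.5103 0.0859 0.0105] [0.5268 0.0876] [0.5067 0.0871]
bushsm [0.4664 0.2331 0.0339] [0.4761 0.2321] [0.4649 0.2347]
glue cap [0.7107 0.2547 0.1741] [0.7203 0.2539] [0.7072 0.2557]
jar [ 0.7455 -0.1901  0.0949] [ 0.7419 -0.1901] [ 0.7468 -0.1967]
tape [ 0.5141 -0.4393  0.035 ] [ 0.5202 -0.435 ] [ 0.5127 -0.4441]
w2 [ 0.3989 -0.1863  0.0124] [ 0.402  -0.1854] [ 0.3985 -0.1858]
w3 [ 0.3062 -0.2251  0.0097] [ 0.3149 -0.2227] [ 0.3055 -0.2237]
```

Call:
servo_tool(
  targets=[
    [512,-312,0,0,0,-1.166,1],
    [512,-312,0,0,0,-1.166,1],
    [512,-312,0,0,0,-1.166,1],
    [512,-312,0,0,0,-1.166,1],
    [512,-312,0,0,0,-1.166,1],
    [512,-312,0,0,0,-1.166,1],
    [512,-312,0,0,0,-1.166,1],
    [512,-312,0,0,0,-1.166,1],
  ],
  newtons=20,
)

```text
time_s: 1.15
tcp_pos: [0.5075, -0.0963, 0.2066]
orientation: [-2.221, -2.222, 0.0]
contact_force: [1.1, -0.3, 0.0]
finger_gap: 1.001
gripper_force: 0.0
```

```bash
cat > go.py <<'E'
# usage: go.py x y z azi_deg -> remaining shift in tool axes (mm), rotvec
import sys; from station import sensors; import numpy as np
from scipy.spatial.transform import Rotation as R
def Rt(a):
    a=np.radians(a); y=np.array([np.cos(a),np.sin(a),0]); z=np.array([0,0,-1.]); return np.column_stack([np.cross(y,z),y,z])
s=sensors.state(); R0=R.from_rotvec(s["orientation"]).as_matrix()
t=np.array(list(map(float,sys.argv[1:4]))); Rf=Rt(float(sys.argv[4]))
print("t",round(s["time_s"],2),"tcp",s["tcp_pos"].round(4),"F",s["contact_force"].round(1),"gap",round(s["finger_gap"],3),"q",s["joint_pos"].round(2))
print("shift",(R0.T@(t-s["tcp_pos"])*1000).round(1),"rot",R.from_matrix(R0.T@Rf).as_rotvec().round(3),"toolx",R0[:,0].round(3))
E
python3 go.py .565 -.016 .206 0
```

```text
t 1.15 tcp [ 0.5075 -0.0963  0.2066] F [ 1.1 -0.3  0. ] gap 1.001 q [-0.42  0.32  1.39 -0.    1.43 -0.42]
shift [80.3 57.6  0.6] rot [-0.  0.  0.] toolx [-0.  1. -0.]
```

Call:
servo_tool(
  targets=[
    [40,29,0,0,0,0,1],
    [80,57,0,0,0,0,1],
    [80,57,0,0,0,0,1],
    [80,57,0,0,0,0,1],
    [80,57,0,0,0,0,1],
    [80,57,0,0,0,0,1],
    [80,57,0,0,0,0,1],
    [80,57,0,0,0,0,1],
  ],
)

```text
time_s: 2.15
tcp_pos: [0.5635, -0.0184, 0.2067]
orientation: [2.222, 2.221, 0.0]
contact_force: [0.2, -0.8, 0.1]
finger_gap: 0.998
gripper_force: 0.0
```

```bash
cat > snap.py <<'E'
import sys,cv2,pickle; from station import vision
n=sys.argv[1]; r=vision.get_image("wrist"); pickle.dump(r,open(n+".pkl","wb"))
cv2.imwrite(f"pics/{n}.png",cv2.resize(r["color"][:,:,::-1],(800,600),interpolation=cv2.INTER_CUBIC))
E
python3 snap.py w1; python3 go.py .565 -.016 .092 0
```

```text
t 2.2 tcp [ 0.5635 -0.0184  0.2067] F [-0.   0.1  0.4] gap 1.003 q [-0.24  0.41  1.26 -0.    1.48 -0.24]
shift [  2.4   1.5 114.7] rot [-0.  0. -0.] toolx [ 0.  1. -0.]
```

View pics/w1.png

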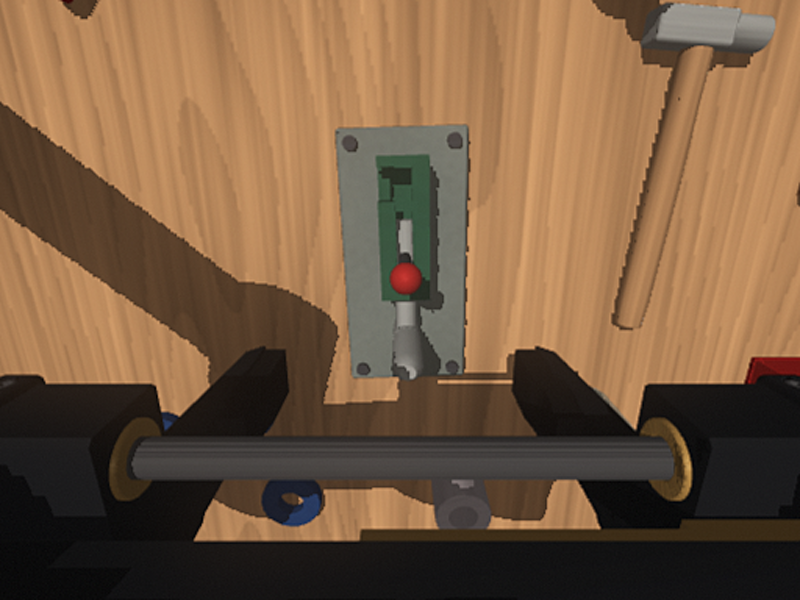

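The wrist view shows the knob at (405,278) and the arbor's top near (410,367). The plate's corners are at (336,128), (467,125), (353,377) and (463,374).

```bash
python3 - <<'E'
import pickle; from h import *
r=pickle.load(open("w1.pkl","rb"))
P={}
for n,p,z in [("knob",(405,278),.112),("tl",(336,128),.02),("tr",(467,125),.02),("bl",(353,377),.02),("br",(463,374),.02),("slotend",(400,168),.058),("gtl",(377,156),.058),("gtr",(429,155),.058),("spacer",(463,514),.06),("wash",(292,500),.014)]:
    P[n]=atz(r,p,z); print(n,P[n])
y=(P["tl"]-P["bl"]+P["tr"]-P["br"])[:2]; yaw=np.arctan2(-y[0],y[1]); c=sum(P[k] for k in("tl","tr","bl","br"))[:2]/4
print(np.degrees(yaw),c-0.06*np.array([-np.sin(yaw),np.cos(yaw)]))
E
python3 go.py .565 -.016 .092 0
```

```text
knob [ 0.5671 -0.0162  0.112 ]
tl [0.5117 0.0848 0.02  ]
tr [0.6181 0.0871 0.02  ]
bl [ 0.5179 -0.1418  0.02  ]
br [ 0.625  -0.1385  0.02  ]
slotend [0.5637 0.0542 0.058 ]
gtl [0.5467 0.0627 0.058 ]
gtr [0.5852 0.0634 0.058 ]
spacer [ 0.6251 -0.2693  0.06  ]
wash [ 0.4449 -0.2965  0.014 ]
1.6593649906763466 [ 0.56991244 -0.08707484]
t 2.2 tcp [ 0.5635 -0.0184  0.2067] F [-0.   0.1  0.4] gap 1.003 q [-0.24  0.41  1.26 -0.    1.48 -0.24]
shift [  2.4   1.5 114.7] rot [-0.  0. -0.] toolx [ 0.  1. -0.]
```

Call:
servo_tool(
  targets=[
    [2,4,58,0,0,0,1],
    [2,4,115,0,0,0,1],
    [2,4,115,0,0,0,0.6],
    [2,4,115,0,0,0,0.1],
    [2,4,115,0,0,0,0],
    [2,4,115,0,0,0,0],
    [2,4,115,0,0,0,0],
    [2,4,115,0,0,0,0],
  ],
  newtons=25,
)

```text
time_s: 3.2
tcp_pos: [0.5676, -0.0162, 0.0919]
orientation: [2.221, 2.221, 0.0]
contact_force: [0.6, 0.1, -0.2]
finger_gap: 0.344
gripper_force: 0.0
```

Call:
servo_tool(
  targets=[
    [0,0,0,0,0,0,0],
    [0,0,0,0,0,0,0],
    [0,0,0,0,0,0,0],
    [15,-0.5,0,0,0,0,0],
    [32,-1,0,0,0,0,0],
    [48,-1.5,0,0,0,0,0],
    [60,-2,0,0,0,0,0],
    [66,-2,0,0,0,0,0],
  ],
)

```text
time_s: 4.2
tcp_pos: [0.5655, 0.0508, 0.0917]
orientation: [2.22, 2.222, 0.0]
contact_force: [0.2, -0.0, 1.0]
finger_gap: 0.003
gripper_force: 0.0
```

```bash
python3 snap.py w2
```

```text
(no output)
```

View pics/w2.png

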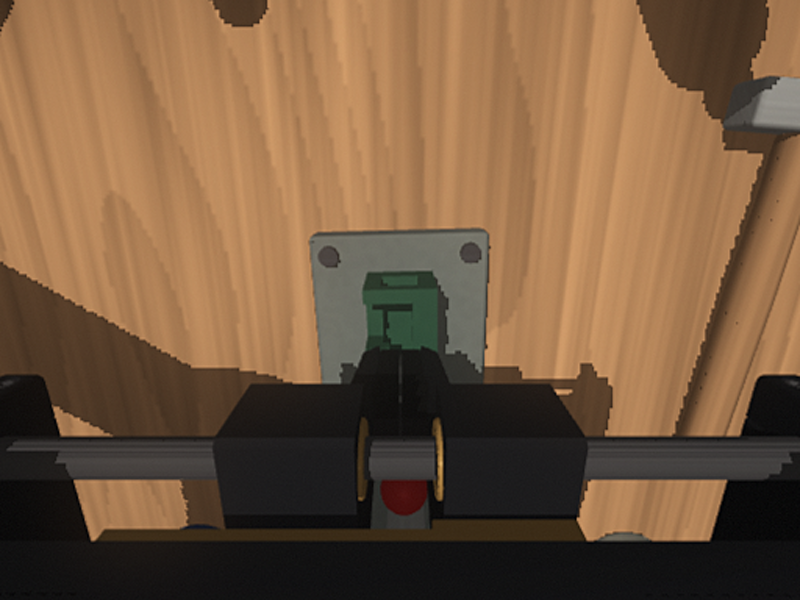

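The gripper closed without holding: the knob has slipped out and sits behind the fingers at about (403,495). I'll push the handle from its arbor side with closed fingers instead.

```bash
python3 - <<'E'
import pickle; from h import *
r=pickle.load(open("w2.pkl","rb"))
print(atz(r,(403,493),.112), atz(r,(403,512),.10), atz(r,(312,237),.02),atz(r,(487,231),.02))
E
python3 go.py .5675 -.05 .145 0
```

```text
[ 0.5672 -0.0184  0.112 ] [ 0.5673 -0.0416  0.1   ] [0.5129 0.0849 0.02  ] [0.6176 0.0886 0.02  ]
t 4.25 tcp [0.5655 0.051  0.0917] F [-0.1  0.1 -0.3] gap 0.007 q [-0.12  0.52  1.42  0.    1.2  -0.12]
shift [-101.     1.9  -53.3] rot [ 0.    -0.     0.001] toolx [-0.001  1.     0.   ]
```

Call:
servo_tool(
  targets=[
    [0,0,-50,0,0,0,0],
    [-40,2,-60,0,0,0,0],
    [-97,2,-60,0,0,0,0],
    [-97,2,-60,0,0,0,0],
    [-97,2,-30,0,0,0,0],
    [-97,2,16,0,0,0,0],
    [-97,2,16,0,0,0,0],
    [-90,2,16,0,0,0,0],
  ],
)

```text
time_s: 5.25
tcp_pos: [0.5684, -0.04, 0.0772]
orientation: [2.221, 2.22, 0.002]
contact_force: [-0.2, 0.3, 0.1]
finger_gap: 0.007
gripper_force: 0.0
```

Call:
servo_tool(
  targets=[
    [8,0,0,0,0,0,0],
    [18,0,0,0,0,0,0],
    [28,-1,0,0,0,0,0],
    [38,-1,0,0,0,0,0],
    [48,-2,0,0,0,0,0],
    [57,-2,0,0,0,0,0],
    [64,-3,0,0,0,0,0],
    [68,-3,0,0,0,0,0],
  ],
)

```text
time_s: 6.25
tcp_pos: [0.5645, 0.0282, 0.0756]
orientation: [-2.221, -2.222, 0.0]
contact_force: [0.1, -1.3, 1.4]
finger_gap: 0.005
gripper_force: 0.6
```

```bash
python3 snap.py w3;python3 go.py .565 .035 .077 0
```

```text
t 6.3 tcp [0.5645 0.0285 0.0756] F [-0.4  0.3  0.7] gap 0.006 q [-0.16  0.53  1.45  0.    1.16 -0.16]
shift [ 6.5  0.5 -1.4] rot [-0. -0.  0.] toolx [-0.  1.  0.]
```

View pics/w3.png

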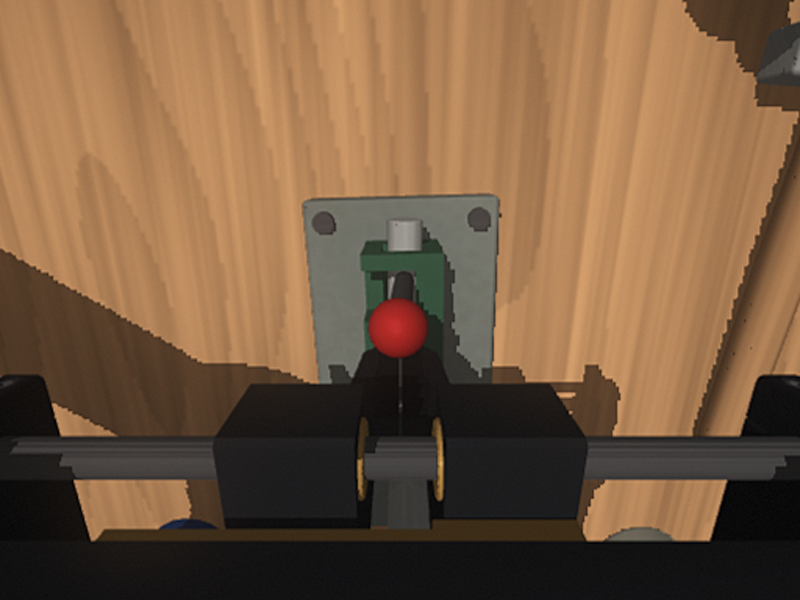

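The push works: the knob is at (399,328), close to the end stop, and the pin's end sticks out beyond the guide. I'll go the last millimetres, then move to the handle's +x side.

Call:
servo_tool(
  targets=[
    [2,0,0,0,0,0,0],
    [4,0,0,0,0,0,0],
    [6,0,0,0,0,0,0],
    [7,0,0,0,0,0,0],
    [-3,20,0,0,0,0,0],
    [-3,48,0,0,0,0,0],
    [20,48,0,0,0,0,0],
    [20,48,0,0,0,0,0],
  ],
)

```text
time_s: 7.3
tcp_pos: [0.6124, 0.0489, 0.0754]
orientation: [-2.219, -2.223, 0.0]
contact_force: [0.2, 0.5, 1.0]
finger_gap: 0.004
gripper_force: 0.0
```

```bash
python3 go.py .50 .049 .077 0; python3 - <<'E'
import pickle; from h import *
r=pickle.load(open("w3.pkl","rb"))
print(atz(r,(399,328),.112))
from station import vision
r=vision.get_image("wrist"); c=r["color"].astype(int)
m=(c[...,0]>130)&(c[...,1]<70)&(c[...,2]<70); v,u=np.nonzero(m); print(len(u),u.mean(),v.mean(),atz(r,(u.mean(),v.mean()),.112,1))
E
```

```text
t 7.3 tcp [0.6124 0.0489 0.0754] F [0.2 0.5 1. ] gap 0.004 q [-0.11  0.61  1.3   0.    1.23 -0.11]
shift [   0.3 -112.4   -1.6] rot [-0.001 -0.001  0.002] toolx [-0.002  1.     0.001]
[0.5643 0.048  0.112 ]
548 180.19890510948906 234.52189781021897 [0.5684 0.053  0.112 ]
```

Call:
servo_tool(
  targets=[
    [0,-14,0,0,0,0,0],
    [0,-26,0,0,0,0,0],
    [0,-38,0,0,0,0,0],
    [0,-50,0,0,0,0,0],
    [0,-62,0,0,0,0,0],
    [0,-74,0,0,0,0,0],
    [0,-85,0,0,0,0,0],
    [0,-88,0,0,0,0,0],
  ],
)

```text
time_s: 8.35
tcp_pos: [0.5239, 0.0478, 0.0758]
orientation: [-2.221, -2.221, 0.0]
contact_force: [-0.1, 0.2, 0.4]
finger_gap: 0.008
gripper_force: 0.0
```

Call:
servo_tool(
  targets=[
    [0,0,-30,0,0,0,0.3],
    [0,0,-90,0,0,0,1],
    [-30,10,-130,0,0,0,1],
    [-30,10,-130,0,0,0,1],
    [-30,10,-130,0,0,0,1],
    [-30,10,-130,0,0,0,1],
    [-30,10,-130,0,0,0,1],
    [-30,10,-130,0,0,0,1],
  ],
)

```text
time_s: 9.35
tcp_pos: [0.5345, 0.018, 0.2053]
orientation: [-2.221, -2.221, 0.001]
contact_force: [-0.5, 0.3, -0.9]
finger_gap: 0.888
gripper_force: 0.0
```

```bash
python3 snap.py w4;python3 go.py .62 -.20 .21 -20
```

```text
t 9.4 tcp [0.5345 0.018  0.2054] F [ 0.8 -0.1  1.4] gap 0.933 q [-0.19  0.36  1.34  0.    1.45 -0.19]
shift [-218.    85.4   -4.7] rot [-0.    -0.     0.349] toolx [-0.  1.  0.]
```

View pics/w4.png

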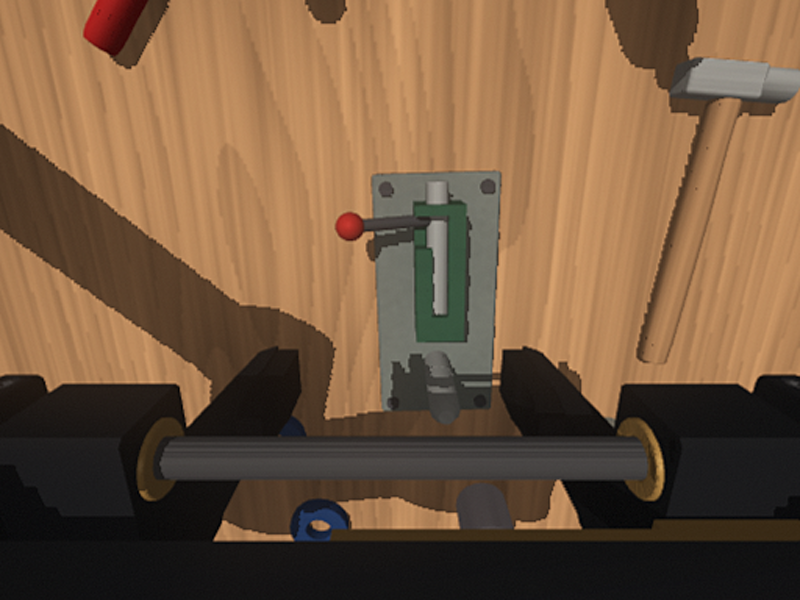

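The pin is parked: knob at (350,227), handle lying in the notch. Next I look at the arbor and the spacer from directly above each.

Call:
servo_tool(
  targets=[
    [-50,17,0,0,0,0,1],
    [-95,31,0,0,0,0,1],
    [-105,34,0,0,0,0,1],
    [-105,34,0,0,0,0,1],
    [-105,34,0,0,0,0,1],
    [-105,34,0,0,0,0,1],
    [-105,34,0,0,0,0,1],
    [-105,34,0,0,0,0,1],
  ],
)

```text
time_s: 10.4
tcp_pos: [0.5685, -0.0869, 0.2057]
orientation: [2.221, 2.222, 0.0]
contact_force: [-0.6, 0.3, -0.5]
finger_gap: 0.998
gripper_force: 0.0
```

```bash
python3 snap.py w5;python3 go.py .624 -.272 .206 0
```

```text
t 10.45 tcp [ 0.5686 -0.087   0.2057] F [-0.1 -0.3  0.2] gap 1.0 q [-0.36  0.43  1.23  0.    1.49 -0.36]
shift [-185.    55.4   -0.3] rot [ 0. -0.  0.] toolx [-0.  1.  0.]
```

Call:
servo_tool(
  targets=[
    [-60,18,0,0,0,0,1],
    [-115,35,0,0,0,0,1],
    [-170,50,0,0,0,0,1],
    [-185,55,0,0,0,0,1],
    [-185,55,0,0,0,0,1],
    [-185,55,0,0,0,0,1],
    [-185,55,0,0,0,0,1],
    [-185,55,0,0,0,0,1],
  ],
)

```text
time_s: 11.45
tcp_pos: [0.6236, -0.2715, 0.206]
orientation: [2.22, 2.222, 0.0]
contact_force: [-0.9, 0.3, 0.2]
finger_gap: 1.001
gripper_force: 0.0
```

```bash
python3 snap.py w6;python3 go.py .624 -.272 .036 0; python3 - <<'E'
import cv2,numpy as np
a=cv2.imread("pics/w5.png")[120:460,240:580];b=cv2.imread("pics/w6.png")[120:460,240:580]
cv2.imwrite("pics/c56.png",cv2.resize(np.hstack([a,b]),(800,400)))
E
```

```text
t 11.5 tcp [ 0.6236 -0.2716  0.2059] F [-0.8  0.3 -0.2] gap 1.002 q [-0.58  0.62  0.88 -0.    1.64 -0.59]
shift [ -0.3   0.3 169.9] rot [0.    0.    0.001] toolx [-0.001  1.    -0.   ]
```

View pics/c56.png

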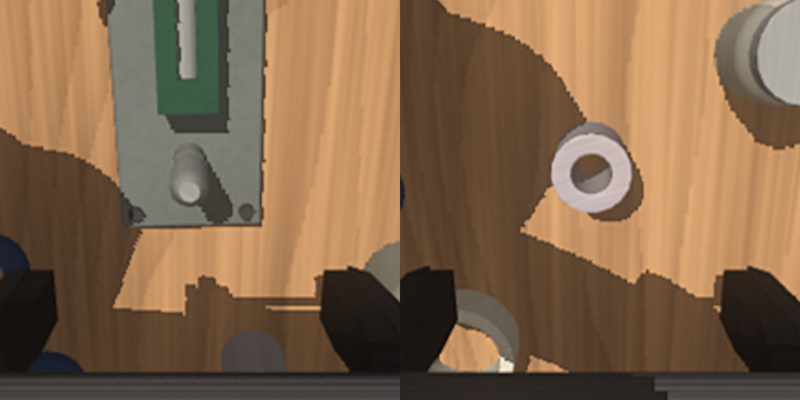

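In the crop, the arbor's top is at (189,190) and the spacer's top ring is centred at (191.5,173).

```bash
python3 - <<'E'
import pickle; from h import *
a=pickle.load(open("w5.pkl","rb"));b=pickle.load(open("w6.pkl","rb"))
print("arbor",atz(a,(400.7,281.5),.112),"spacer",atz(b,(402.8,266.8),.06))
E
```

```text
arbor [ 0.5692 -0.0868  0.112 ] spacer [ 0.6261 -0.2742  0.06  ]
```

Call:
servo_tool(
  targets=[
    [-3,2,60,0,0,0,1],
    [-3,2,120,0,0,0,1],
    [-3,2,170,0,0,0,0.9],
    [-3,2,170,0,0,0,0.5],
    [-3,2,170,0,0,0,0.4],
    [-3,2,170,0,0,0,0.4],
    [-3,2,170,0,0,0,0.4],
    [-3,2,170,0,0,0,0.4],
  ],
  newtons=30,
)

```text
time_s: 12.5
tcp_pos: [0.6258, -0.2754, 0.0364]
orientation: [2.221, 2.221, 0.0]
contact_force: [0.6, 0.4, 0.5]
finger_gap: 0.403
gripper_force: 0.0
```

Call:
servo_tool(
  targets=[
    [0,0,0,0,0,0,0.4],
    [0,0,-20,0,0,0,0.4],
    [0,0,-70,0,0,0,0.4],
    [0,0,-110,0,0,0,0.4],
    [0,0,-130,0,0,0,0.4],
    [30,-10,-130,0,0,0,0.4],
    [80,-28,-130,0,0,0,0.4],
    [130,-44,-130,0,0,0,0.4],
  ],
)

```text
time_s: 13.5
tcp_pos: [0.5808, -0.144, 0.1656]
orientation: [-2.222, -2.221, -0.0]
contact_force: [0.4, 0.4, 0.1]
finger_gap: 0.399
gripper_force: 0.0
```

```bash
python3 go.py .569 -.087 .165 0
```

```text
t 13.5 tcp [ 0.5808 -0.144   0.1656] F [0.4 0.4 0.1] gap 0.399 q [-0.44  0.5   1.23  0.    1.42 -0.44]
shift [ 57.  -11.9   0.6] rot [-0.    -0.    -0.001] toolx [0.001 1.    0.   ]
```

```bash
python3 - <<'E'
from station import vision
import cv2,numpy as np,pickle
from h import *
a=vision.get_image("side");b=vision.get_image("wrist");pickle.dump((a,b),open("w7.pkl","wb"))
f=lambda r:r["color"][:,:,::-1]
cv2.imwrite("pics/w7.png",np.vstack([cv2.resize(f(a)[90:270,150:410],(780,540))[:300],cv2.resize(f(b),(400,300)).repeat(1,1)[:, :400].copy() if 0 else np.hstack([cv2.resize(f(b),(400,300)),np.zeros((300,380,3),np.uint8)])]))
from station import sensors
t=sensors.state()["tcp_pos"]; print(pix(b,t),pix(b,t+[0,0,.019]),pix(a,t,1))
E
```

```text
[402.3326895  343.63394708] [402.51589141 362.46548106] [240.99264888 143.92772562]
```

View pics/w7.png

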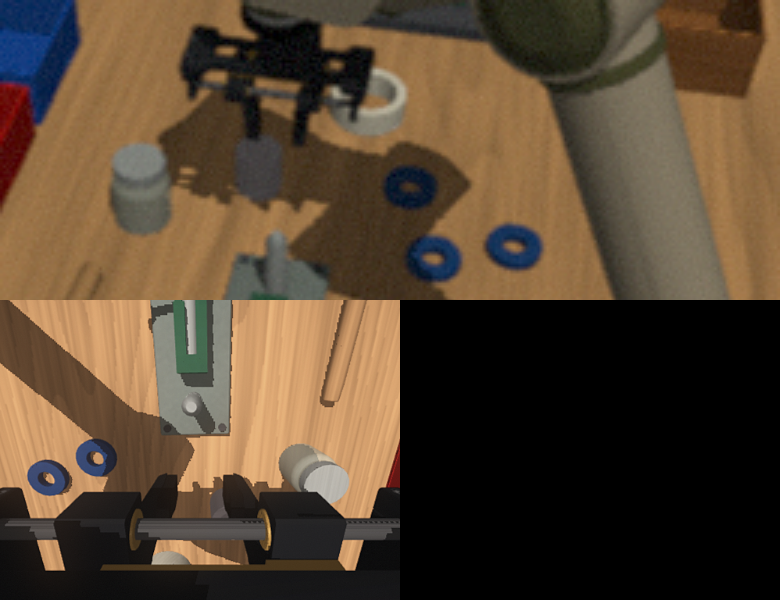

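The spacer still stands untouched at its place, and the fingertips in the side view, near (276,140), look higher than the projected TCP, near (273,162). I'll check the real tip height.

```bash
python3 - <<'E'
import pickle; from h import *
d=pickle.load(open("d0.pkl","rb"));t=np.array([.21657,-.50531,.20622]);R=np.array([.394,-.919,0])
ty=R
for dz in (0,.01,.02,.03): print(dz,*[pix(d["scene"],t+s*ty*.052+[0,0,dz]).round(0) for s in(-1,1)])
a,b=pickle.load(open("w7.pkl","rb")); t=np.array([.5808,-.144,.1656])
for dz in (0,.01,.02,.03): print(dz,*[((pix(a,t+[s*.0255,0,dz],1)-[150,90])*3).round(0) for s in(-1,1)])
E
```

```text
0 [170. 173.] [121. 185.]
0.01 [169. 168.] [119. 181.]
0.02 [168. 164.] [118. 176.]
0.03 [167. 160.] [117. 172.]
0 [297. 164.] [250. 157.]
0.01 [297. 157.] [250. 150.]
0.02 [297. 150.] [250. 143.]
0.03 [297. 142.] [250. 136.]
```

The fingertips really sit about 28 mm above the reported TCP, in both outside views. That explains both missed grasps, so I'll grasp lower by that amount.

Call:
servo_tool(
  targets=[
    [-50,17,0,0,0,0,1],
    [-100,35,0,0,0,0,1],
    [-130,45,0,0,0,0,1],
    [-130,45,20,0,0,0,1],
    [-130,45,40,0,0,0,1],
    [-130,45,90,0,0,0,1],
    [-130,45,140,0,0,0,1],
    [-130,45,157,0,0,0,1],
  ],
  newtons=30,
)

```text
time_s: 14.6
tcp_pos: [0.6254, -0.2753, 0.0056]
orientation: [-2.219, -2.218, 0.002]
contact_force: [0.7, -0.1, 0.7]
finger_gap: 0.998
gripper_force: 0.0
```

Call:
servo_tool(
  targets=[
    [0,0,0,0,0,0,0.4],
    [0,0,0,0,0,0,0.4],
    [0,0,0,0,0,0,0.4],
    [0,0,0,0,0,0,0.4],
    [0,0,0,0,0,0,0.4],
    [0,0,0,0,0,0,0.4],
    [0,0,0,0,0,0,0.4],
    [0,0,-5,0,0,0,0.4],
  ],
)

```text
time_s: 15.6
tcp_pos: [0.6265, -0.2751, 0.0139]
orientation: [-2.221, -2.221, -0.0]
contact_force: [0.1, 0.9, -2.8]
finger_gap: 0.636
gripper_force: 30.8
```

```bash
python3 go.py .569 -.087 .14 0
```

```text
t 15.6 tcp [ 0.6265 -0.2751  0.0139] F [ 0.1  0.9 -2.8] gap 0.636 q [-0.59  0.78  1.13  0.    1.23 -0.59]
shift [ 188.1  -57.5 -126.1] rot [-0. -0.  0.] toolx [-0.  1.  0.]
```

Call:
servo_tool(
  targets=[
    [0,0,-40,0,0,0,0.4],
    [0,0,-85,0,0,0,0.4],
    [0,0,-126,0,0,0,0.4],
    [45,-14,-129,0,0,0,0.4],
    [95,-29,-129,0,0,0,0.4],
    [140,-43,-129,0,0,0,0.4],
    [175,-53,-129,0,0,0,0.4],
    [187,-57,-129,0,0,0,0.4],
  ],
)

```text
time_s: 16.6
tcp_pos: [0.5691, -0.0864, 0.143]
orientation: [-2.219, -2.223, -0.0]
contact_force: [0.4, -0.4, -2.4]
finger_gap: 0.634
gripper_force: 30.8
```

```bash
python3 snap.py w8; python3 go.py .569 -.088 .109 0
```

```text
t 16.65 tcp [ 0.569  -0.0861  0.143 ] F [ 0.1  1.5 -3.2] gap 0.633 q [-0.36  0.48  1.33  0.    1.34 -0.36]
shift [-1.9  0.  34. ] rot [-0.    -0.     0.002] toolx [-0.002  1.     0.   ]
```

View pics/w8.png

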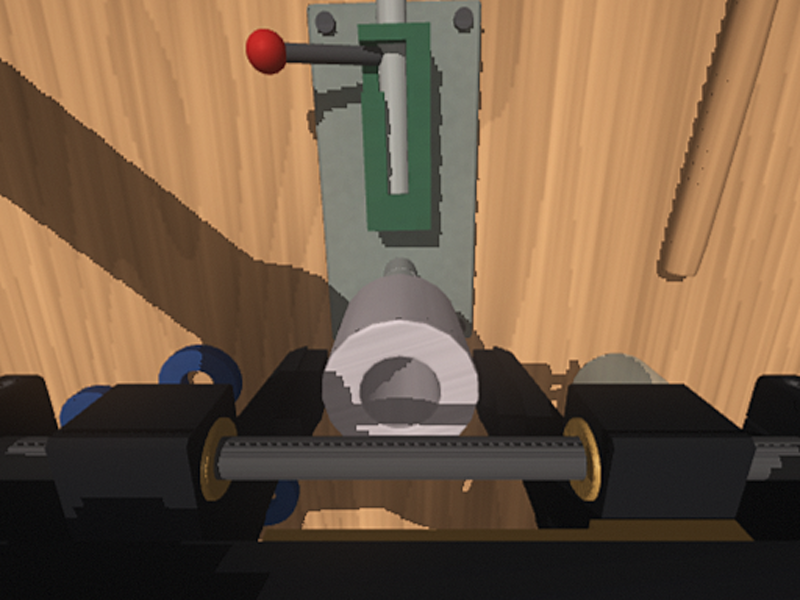

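The spacer is held level over the arbor, its bore at about (400,391) and outer left and right edges at 323 and 478.

```bash
python3 - <<'E'
import pickle; from h import *
r=pickle.load(open("w8.pkl","rb"))
for z in(.189,.194): print(atz(r,(400.5,391.5),z),atz(r,(323,380),z),atz(r,(478,380),z),atz(r,(400,320.5),z))
E
```

```text
[ 0.5694 -0.0871  0.189 ] [ 0.5421 -0.0826  0.189 ] [ 0.5967 -0.0825  0.189 ] [ 0.5692 -0.0601  0.189 ]
[ 0.5694 -0.0841  0.194 ] [ 0.5431 -0.0798  0.194 ] [ 0.5956 -0.0797  0.194 ] [ 0.5692 -0.0581  0.194 ]
```

Call:
servo_tool(
  targets=[
    [-0.5,0,6,0,0,0,0.4],
    [-0.5,0,12,0,0,0,0.4],
    [-0.5,0,18,0,0,0,0.4],
    [-0.5,0,24,0,0,0,0.4],
    [-0.5,0,30,0,0,0,0.4],
    [-0.5,0,36,0,0,0,0.4],
    [-0.5,0,42,0,0,0,0.4],
    [-0.5,0,46,0,0,0,0.4],
  ],
)

```text
time_s: 17.65
tcp_pos: [0.5695, -0.0886, 0.0963]
orientation: [-2.221, -2.221, 0.0]
contact_force: [0.1, 0.5, -2.9]
finger_gap: 0.635
gripper_force: 30.8
```

Call:
servo_tool(
  targets=[
    [0.5,0,9,0,0,0,0.4],
    [0.5,0,18,0,0,0,0.4],
    [0.5,0,28,0,0,0,0.4],
    [0.5,0,38,0,0,0,0.4],
    [0.5,0,48,0,0,0,0.4],
    [0.5,0,56,0,0,0,0.4],
    [0.5,0,62,0,0,0,0.4],
    [0.5,0,64,0,0,0,0.4],
  ],
)

```text
time_s: 18.65
tcp_pos: [0.5695, -0.0882, 0.0323]
orientation: [-2.221, -2.221, 0.0]
contact_force: [0.0, -0.6, -2.3]
finger_gap: 0.633
gripper_force: 30.8
```

Call:
servo_tool(
  targets=[
    [0,0,0,0,0,0,0.8],
    [0,0,0,0,0,0,1],
    [0,0,0,0,0,0,1],
    [0,0,-50,0,0,0,1],
    [0,0,-110,0,0,0,1],
    [-45,-25,-140,0,0,0,1],
    [-95,-55,-145,0,0,0,1],
    [-140,-85,-145,0,0,0,1],
  ],
)

```text
time_s: 19.65
tcp_pos: [0.4838, -0.2297, 0.1786]
orientation: [2.22, 2.22, 0.0]
contact_force: [0.6, -0.8, -0.0]
finger_gap: 0.999
gripper_force: 0.0
```

Call:
servo_tool(
  targets=[
    [-40,-25,0,0,0,0,1],
    [-70,-42,0,0,0,0,1],
    [-70,-42,0,0,0,0,1],
    [-70,-42,0,0,0,0,1],
    [-70,-42,0,0,0,0,1],
    [-70,-42,0,0,0,0,1],
    [-70,-42,0,0,0,0,1],
    [-70,-42,0,0,0,0,1],
  ],
)

```text
time_s: 20.65
tcp_pos: [0.4427, -0.2981, 0.1777]
orientation: [2.221, 2.222, -0.0]
contact_force: [-1.3, 0.5, 0.2]
finger_gap: 1.004
gripper_force: 0.0
```

```bash
python3 snap.py w9; python3 go.py .442 -.298 .0 0; python3 - <<'E'
import pickle,cv2; from h import *
from station import vision
r=pickle.load(open("w9.pkl","rb")); c=r["color"].astype(int)
m=((c[...,2]>c[...,0]+35)&(c[...,2]>c[...,1]+20)).astype(np.uint8); m[230:]=0
n,l,s,k=cv2.connectedComponentsWithStats(m)
for i in range(1,n):
    if s[i,4]>150:
        cs,_=cv2.findContours((l==i).astype(np.uint8),cv2.RETR_EXTERNAL,cv2.CHAIN_APPROX_NONE)
        e=cv2.fitEllipse(cs[0]); print(s[i],np.round(e[0],1),np.round(e[1],1),atz(r,e[0],.013,1))
a=vision.get_image("scene"); pickle.dump(a,open("s9.pkl","wb"))
f=lambda r:r["color"][:,:,::-1]
cv2.imwrite("pics/v9.png",np.hstack([cv2.resize(f(r),(440,330)),cv2.resize(f(a)[170:245,180:290],(360,330))[:, :360]]))
E
```

```text
t 20.7 tcp [ 0.4427 -0.2981  0.1776] F [-0.4 -0.3 -0.8] gap 1.0 q [-0.81  0.38  1.39  0.    1.37 -0.81]
shift [ 1.000e-01 -7.000e-01  1.776e+02] rot [-0. -0.  0.] toolx [-0.  1.  0.]
[ 122   80   52   54 1752] [147.8 106.5] [49.3 55.4] [ 0.3105 -0.2247  0.013 ]
```

View pics/v9.png

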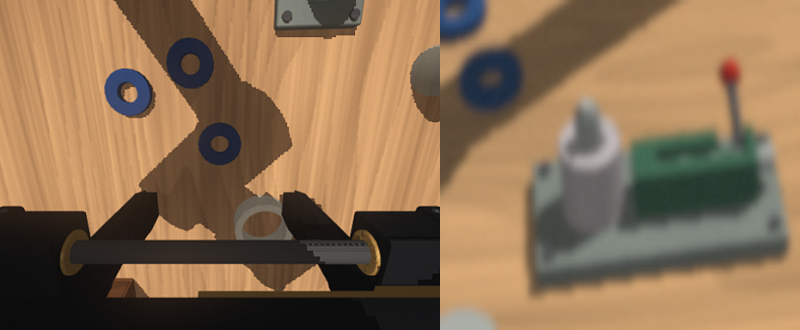

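The wrist view shows the target washer below the gripper at (220,144), in shadow. The scene crop shows the spacer seated on the plate and the knob at (730,70), to be checked by projection.

```bash
python3 - <<'E'
import pickle,cv2; from h import *
r=pickle.load(open("w9.pkl","rb")); c=r["color"].astype(int)
m=((c[...,2]>c[...,0]+15)&(c[...,2]>c[...,1]+8)).astype(np.uint8); m[230:]=0
n,l,s,k=cv2.connectedComponentsWithStats(m)
for i in range(1,n):
    if s[i,4]>150:
        cs,_=cv2.findContours((l==i).astype(np.uint8),cv2.RETR_EXTERNAL,cv2.CHAIN_APPROX_NONE)
        e=cv2.fitEllipse(cs[0]); print(s[i],np.round(e[0],1),np.round(e[1],1),atz(r,e[0],.012,1))
a=pickle.load(open("s9.pkl","rb"))
print("parked knob",pix(a,[.497,.05,.065],1),"upright",pix(a,[.565,.052,.112],1),"seen",(268.6,185.9))
print("spacer top ctr",pix(a,[.5692,-.0868,.08],1),"seen",((590-440)/360*110+180,140/330*75+170))
E
```

```text
[ 194   44   54   58 1813] [221.2  72. ] [51.  57.2] [ 0.4018 -0.1855  0.012 ]
[ 122   80   53   55 1841] [148.1 106.6] [50.1 55.9] [ 0.3105 -0.2248  0.012 ]
[ 232  143   48   49 1170] [257.  167.5] [43.7 47.8] [ 0.4444 -0.3014  0.012 ]
parked knob [268.35820778 186.55152745] upright [271.8048676  188.57536078] seen (268.6, 185.9)
spacer top ctr [225.06135702 201.56118104] seen (225.83333333333334, 201.8181818181818)
```

Call:
servo_tool(
  targets=[
    [-3,2,60,0,0,0,1],
    [-3,2,120,0,0,0,1],
    [-3,2,170,0,0,0,1],
    [-3,2,185,0,0,0,1],
    [-3,2,192,0,0,0,1],
    [-3,2,195,0,0,0,1],
    [-3,2,198,0,0,0,1],
    [-3,2,200,0,0,0,1],
  ],
)

```text
time_s: 21.75
tcp_pos: [0.4449, -0.3015, -0.0217]
orientation: [2.22, 2.22, -0.0]
contact_force: [0.3, -0.1, -0.6]
finger_gap: 1.0
gripper_force: 0.0
```

```bash
python3 go.py .4444 -.3014 -.025 0; python3 - <<'E'
import cv2; from h import *
from station import vision,sensors
t=sensors.state()["tcp_pos"]; a=vision.get_image("side")
import pickle; pickle.dump(a,open("s10.pkl","wb"))
for z in (0,.03): print([pix(a,[t[0]+s*.053,t[1],z],1).round(1) for s in(-1,1)])
g=a["color"].max(axis=2).astype(int)
for s in(-1,1):
    u,v=pix(a,[t[0]+s*.053,t[1],.01],1).round().astype(int); print(u,v); print(g[v-8:v+14,u-6:u+7])
E
```

```text
t 21.75 tcp [ 0.4449 -0.3015 -0.0217] F [ 0.3 -0.1 -0.6] gap 1.0 q [-0.82  0.63  1.62  0.    0.88 -0.82]
shift [ 0.1 -0.5  3.3] rot [0.001 0.001 0.   ] toolx [-0.     1.    -0.001]
[array([299. , 155.7]), array([270.4, 151.8])]
[array([299.9, 149.7]), array([270.9, 145.7])]
299 154
[[132 102  68  66  74  61  36  18  18  21  37  67  85]
 [ 92  78  68  69  69  55  29  17  16  15  67 116 138]
 [ 71  58  60  74  73  57  31  17  16  18  72 132 155]
 [ 60  50  54  70  73  50  25   8   2  26  80 130 152]
 [ 78  51  43  69  71  46  19   9  15  31  81 132 149]
 [ 87  66  50  61  73  47  23  21  22  47  82 132 153]
 [ 89  76  50  64  63  46  23  20  26  58  98 132 147]
 [ 83  91  62  65  58  36  15  14  37  74 125 145 152]
 [ 90  74  63  72  59  37  21  43  62  86 131 147 146]
 [ 76  71 111 110  77  46  46  90 120 110 136 150 144]
 [ 68  91 134 144 115  94  94 130 137 140 148 143 145]
 [ 86 119 147 155 150 137 140 146 148 147 150 144 147]
 [118 142 152 152 155 148 152 148 146 151 146 143 144]
 [139 142 151 153 152 154 148 141 144 148 148 148 150]
 [135 145 148 153 151 146 149 143 151 149 146 1
[... 626 characters left out ...]
61 27 15 13  0 47 66 78 73]
 [68 64 67 65 52 32 29  9 12 57 62 70 68]
 [66 72 67 63 53 32  4 10 20 60 68 69 68]
 [68 69 67 65 61 40 17 21 30 54 74 69 59]
 [68 65 65 70 59 55 40 30 44 57 68 66 55]
 [63 71 64 62 62 54 64 58 63 65 70 64 51]
 [60 66 65 65 65 62 71 66 69 65 68 65 53]
 [67 67 66 66 66 68 66 67 69 61 70 73 60]
 [64 66 66 68 64 70 67 68 66 62 68 67 62]
 [67 64 67 63 63 66 62 66 65 66 70 71 64]
 [70 60 68 69 66 67 63 68 64 68 65 68 68]
 [64 70 62 69 59 60 66 66 62 64 67 69 62]
 [67 64 63 65 67 70 66 70 67 64 65 67 63]
 [60 64 62 67 61 64 69 64 61 70 64 65 67]
 [70 63 69 63 61 64 59 63 66 64 65 68 64]
 [62 64 67 58 65 76 64 65 62 61 67 62 64]
 [77 63 68 66 66 66 67 64 67 63 66 68 63]]
```

The tips are within a few millimetres of the bench. I'll close now.

Call:
servo_tool(
  targets=[
    [0,0,0,0,0,0,0.5],
    [0,0,0,0,0,0,0.5],
    [0,0,0,0,0,0,0.5],
    [0,0,0,0,0,0,0.5],
    [0,0,0,0,0,0,0.5],
    [0,0,0,0,0,0,0.5],
    [0,0,-10,0,0,0,0.5],
    [0,0,-30,0,0,0,0.5],
  ],
  newtons=35,
)

```text
time_s: 22.8
tcp_pos: [0.4445, -0.3009, 0.0077]
orientation: [-2.221, -2.22, -0.001]
contact_force: [-0.8, -1.4, -2.9]
finger_gap: 0.728
gripper_force: 35.0
```

Call:
servo_tool(
  targets=[
    [0,0,-50,0,0,0,0.5],
    [0,0,-105,0,0,0,0.5],
    [40,23,-120,0,0,0,0.5],
    [85,49,-120,0,0,0,0.5],
    [130,75,-120,0,0,0,0.5],
    [175,101,-120,0,0,0,0.5],
    [205,119,-120,0,0,0,0.5],
    [214,124.5,-120,0,0,0,0.5],
  ],
)

```text
time_s: 23.8
tcp_pos: [0.5698, -0.0853, 0.1278]
orientation: [2.219, 2.224, 0.001]
contact_force: [-0.1, -0.1, -3.9]
finger_gap: 0.725
gripper_force: 35.0
```

```bash
python3 snap.py w10; python3 go.py .5692 -.0868 .10 0; python3 - <<'E'
import pickle,cv2; from h import *
from station import sensors
tz=sensors.state()["tcp_pos"][2]
r=pickle.load(open("w10.pkl","rb")); c=r["color"].astype(int)
m=((c[...,2]>c[...,0]+15)&(c[...,2]>c[...,1]+8)).astype(np.uint8)
n,l,s,k=cv2.connectedComponentsWithStats(m)
for i in range(1,n):
    if s[i,4]>150: print(s[i],k[i].round(1))
i=max(range(1,n),key=lambda i:s[i,4])
x0,y0,w,h=s[i,:4]; z=tz+.0217+.014
cols=np.nonzero(l[y0:y0+4]==i)[1]
print("front edge",atz(r,(cols.mean(),y0-.5),z,1),"sides",atz(r,(x0-.5,y0+h/2),z,1),atz(r,(x0+w-.5,y0+h/2),z,1))
E
```

```text
t 23.85 tcp [ 0.5698 -0.0854  0.1277] F [ 0.7  1.3 -2.1] gap 0.728 q [-0.35  0.49  1.35  0.    1.3  -0.36]
shift [-1.4 -0.6 27.7] rot [ 0.    -0.     0.002] toolx [-0.002  1.     0.   ]
[ 202  183  109   96 7362] [255.7 233.3]
[ 95 227  55  42 875] [125.7 241.9]
front edge [ 0.5697 -0.0497  0.1634] sides [ 0.5381 -0.0794  0.1634] [ 0.6019 -0.0792  0.1634]
```

Call:
servo_tool(
  targets=[
    [-0.5,-0.5,6,0,0,0,0.5],
    [-0.5,-0.5,12,0,0,0,0.5],
    [-0.5,-0.5,20,0,0,0,0.5],
    [-0.5,-0.5,28,0,0,0,0.5],
    [-0.5,-0.5,36,0,0,0,0.5],
    [-0.5,-0.5,42,0,0,0,0.5],
    [-0.5,-0.5,48,0,0,0,0.5],
    [-0.5,-0.5,52,0,0,0,0.5],
  ],
)

```text
time_s: 24.85
tcp_pos: [0.5686, -0.0877, 0.0753]
orientation: [-2.221, -2.221, 0.0]
contact_force: [0.1, -0.2, -2.8]
finger_gap: 0.727
gripper_force: 35.0
```

Call:
servo_tool(
  targets=[
    [0,0,4,0,0,0,0.5],
    [0,0,8,0,0,0,0.5],
    [0,0,12,0,0,0,0.5],
    [0,0,15,0,0,0,0.5],
    [0,0,15,0,0,0,0.5],
    [0,0,15,0,0,0,0.9],
    [0,0,15,0,0,0,1],
    [0,0,15,0,0,0,1],
  ],
)

```text
time_s: 25.85
tcp_pos: [0.5688, -0.0878, 0.061]
orientation: [2.221, 2.221, 0.0]
contact_force: [-0.5, -0.6, -0.3]
finger_gap: 0.999
gripper_force: 0.0
```

Call:
servo_tool(
  targets=[
    [0,0,0,0,0,0,1],
    [0,0,-50,0,0,0,1],
    [0,0,-105,0,0,0,1],
    [20,0,-125,0,0,0,1],
    [75,-10,-125,0,0,0,1],
    [135,-24,-125,0,0,0,1],
    [195,-40,-125,0,0,0,1],
    [250,-52,-125,0,0,0,1],
  ],
)

```text
time_s: 26.85
tcp_pos: [0.5158, 0.1642, 0.1859]
orientation: [2.221, 2.222, 0.001]
contact_force: [1.1, -0.5, -0.3]
finger_gap: 0.998
gripper_force: 0.0
```

```bash
python3 go.py .4945 .312 .178 0; python3 - <<'E'
import pickle,cv2; from h import *
from station import vision
# washer home check in side/scene: blue blob near the arbor
for n in("scene","side"):
    r=vision.get_image(n); c=r["color"].astype(int)
    m=((c[...,2]>c[...,0]+15)&(c[...,2]>c[...,1]+8)).astype(np.uint8)
    N,l,s,k=cv2.connectedComponentsWithStats(m); p=pix(r,[.5692,-.0868,.087],1)
    for i in range(1,N):
        if s[i,4]>20 and np.linalg.norm(k[i]-p)<40: print(n,s[i],k[i].round(1),"expect",p.round(1),"top rim",[pix(r,[.5692+dx,-.0868+dy,z],1).round(1).tolist() for dx,dy,z in((.033,0,.08),(-.033,0,.094),(0,.033,.087),(0,-.033,.087))])
E
```

```text
t 26.85 tcp [0.5158 0.1642 0.1859] F [ 1.1 -0.5 -0.3] gap 0.998 q [0.09 0.38 1.36 0.   1.4  0.09]
shift [147.8 -21.2   7.9] rot [ 0. -0.  0.] toolx [-0.  1.  0.]
scene [186 181  18  14 164] [194.7 187.4] expect [224.9 199.8] top rim [[225.5, 209.1], [224.3, 190.8], [236.1, 198.9], [213.6, 200.7]]
scene [214 193  21  15 199] [223.9 201.1] expect [224.9 199.8] top rim [[225.5, 209.1], [224.3, 190.8], [236.1, 198.9], [213.6, 200.7]]
```

Call:
servo_tool(
  targets=[
    [55,-8,4,0,0,0,1],
    [110,-16,8,0,0,0,1],
    [148,-21,8,0,0,0,1],
    [148,-21,8,0,0,0,1],
    [148,-21,8,0,0,0,1],
    [148,-21,8,0,0,0,1],
    [148,-21,8,0,0,0,1],
    [148,-21,8,0,0,0,1],
  ],
)

```text
time_s: 27.95
tcp_pos: [0.4958, 0.3098, 0.1777]
orientation: [2.222, 2.221, 0.0]
contact_force: [0.1, -0.0, -0.0]
finger_gap: 0.998
gripper_force: 0.0
```

```bash
python3 snap.py w11; python3 go.py .4945 .312 .008 0; python3 - <<'E'
import pickle,cv2; from h import *
r=pickle.load(open("w11.pkl","rb")); im=r["color"]; c=im.astype(int)
p=pix(r,[.4945,.312,.06],1); print("expect",p)
g=cv2.medianBlur(cv2.cvtColor(cv2.resize(im,None,fx=2,fy=2,interpolation=cv2.INTER_CUBIC),cv2.COLOR_RGB2GRAY),5)
h=cv2.HoughCircles(g,cv2.HOUGH_GRADIENT,1.2,10,param1=100,param2=22,minRadius=18,maxRadius=60)
for u,v,q in h[0][:8]:
    pp=((u+.5)/2-.5,(v+.5)/2-.5); 
    if np.hypot(*(np.array(pp)-p))<40: print(np.round(pp,1),q/2,atz(r,pp,.06,1))
hsv=cv2.cvtColor(im,cv2.COLOR_RGB2HSV); u,v=p.round().astype(int)
for y in range(v-30,v+40,5): print(y,[tuple(hsv[y,x]) .__str__().replace("np.uint8","") for x in range(u-30,u+31,10)])
E
```

```text
t 28.0 tcp [0.4957 0.31   0.1777] F [0.3 0.7 0.6] gap 1.005 q [ 0.36  0.46  1.25 -0.    1.43  0.36]
shift [  2.   -1.2 169.7] rot [ 0. -0. -0.] toolx [0. 1. 0.]
expect [254.51636948 172.40367256]
[253.8 168.7] 18.900002 [0.4938 0.3164 0.06  ]
[253.8 160.2] 17.34 [0.4938 0.326  0.06  ]
[265.2 179.5] 16.02 [0.5068 0.3037 0.06  ]
[248.4 165. ] 24.66 [0.4877 0.3205 0.06  ]
[257.4 174. ] 25.44 [0.4978 0.3101 0.06  ]
142 ['((14), (131), (162))', '((14), (132), (159))', '((14), (131), (156))', '((14), (135), (162))', '((14), (129), (174))', '((14), (131), (166))', '((14), (131), (185))']
147 ['((14), (132), (162))', '((14), (131), (160))', '((18), (158), (116))', '((17), (154), (109))', '((17), (148), (102))', '((14), (134), (164))', '((14), (130), (185))']
152 ['((14), (131), (162))', '((14), (130), (157))', '((18), (155), (164))', '((18), (156), (172))', '((17), (151), (86))', '((15), (132), (166))', '((14), (127), (186))']
157 ['((14), (132), (164))', '((14), (131), (162))', '((18), (155), (168))', '((18), (157), (148))', '((18), (156), (160))', '((14), (131), (167))', '((14), (128), (18
[... 1020 characters left out ...]
 (189))']
192 ['((14), (130), (174))', '((14), (131), (173))', '((15), (129), (174))', '((14), (134), (137))', '((15), (138), (83))', '((14), (132), (155))', '((14), (127), (189))']
197 ['((14), (129), (176))', '((14), (130), (175))', '((14), (128), (169))', '((14), (133), (161))', '((14), (131), (168))', '((14), (132), (174))', '((15), (130), (189))']
202 ['((14), (129), (176))', '((14), (130), (177))', '((14), (131), (164))', '((14), (131), (163))', '((14), (131), (168))', '((14), (130), (175))', '((14), (129), (190))']
207 ['((14), (129), (178))', '((18), (157), (107))', '((14), (129), (164))', '((14), (131), (165))', '((14), (132), (170))', '((14), (133), (177))', '((15), (129), (190))']
```

```bash
python3 - <<'E'
import pickle,cv2; from h import *
r=pickle.load(open("w11.pkl","rb")); hsv=cv2.cvtColor(r["color"],cv2.COLOR_RGB2HSV)
m=((hsv[...,0]>=16)&(hsv[...,0]<=26)&(hsv[...,1]>=143)).astype(np.uint8)
m=cv2.morphologyEx(m,cv2.MORPH_OPEN,np.ones((2,2),np.uint8))
n,l,s,k=cv2.connectedComponentsWithStats(m)
for i in range(1,n):
    if s[i,4]>200: print(i,s[i],k[i].round(1))
i=min((i for i in range(1,n) if s[i,4]>200),key=lambda i:np.hypot(*(k[i]-[254,165])))
x0,y0,w,h=s[i,:4]
print("\n".join("".join(".#"[int(v)] for v in row) for row in (l==i)[y0:y0+h,x0:x0+w]))
cs,_=cv2.findContours((l==i).astype(np.uint8),cv2.RETR_EXTERNAL,cv2.CHAIN_APPROX_NONE)
P=max(cs,key=len)[:,0].astype(float); P=P[P[:,1]>y0+h-w/2]
A=np.c_[2*P,np.ones(len(P))]; q=np.linalg.lstsq(A,(P**2).sum(1),rcond=None)[0]
print("circle",q[:2],np.sqrt(q[2]+q[0]**2+q[1]**2),atz(r,q[:2],.06,1))
E
```

```text
1 [ 235  144   40   46 1258] [254.7 167.5]
2 [ 388  182  115   65 4950] [440.2 217.9]
3 [223 207  24  31 596] [235.1 222. ]
4 [ 71 269  32  53 674] [ 82.7 296. ]
5 [411 268  33  54 812] [430.7 295. ]
6 [ 232  333  280   14 2409] [391.2 341.7]
.................######.................
..............#############.............
...........##################...........
..........#####################.........
.........#######################........
........########################........
.......##########################.......
......############################......
......#############################.....
.....##############################.....
.....###############################....
....################################....
....################################....
....#################################...
...##################################...
...###############.....##############...
...############..........#############..
..###########..............###########..
..##########................##########..
.##########..................##########.
.##########...................#######
[... 402 characters left out ...]
###########
.#######################################
.######################################.
..#####################################.
..####################################..
...###################################..
...###################################..
....#################################...
....################################....
.....##############################.....
......############################......
.......##########################.......
.........#######################........
...........###################..........
..............##############............
.................#########..............
circle [254.8087817  169.48979633] 19.611010347438 [0.4948 0.3154 0.06  ]
```

Call:
servo_tool(
  targets=[
    [5,-1,60,0,0,0,1],
    [5,-1,120,0,0,0,1],
    [5,-1,165,0,0,0,1],
    [5,-1,177,0,0,0,1],
    [5,-1,177,0,0,0,0.3],
    [5,-1,177,0,0,0,0.3],
    [5,-1,177,0,0,0,0.3],
    [5,-1,177,0,0,0,0.3],
  ],
  newtons=40,
)

```text
time_s: 29.0
tcp_pos: [0.4949, 0.3154, 0.0015]
orientation: [2.221, 2.221, 0.002]
contact_force: [-0.3, 0.4, -0.1]
finger_gap: 0.567
gripper_force: 0.0
```

Call:
servo_tool(
  targets=[
    [0,0,0,0,0,0,0.3],
    [0,0,0,0,0,0,0.3],
    [0,0,0,0,0,0,0.3],
    [0,0,-30,0,0,0,0.3],
    [0,0,-80,0,0,0,0.3],
    [0,0,-130,0,0,0,0.3],
    [0,0,-145,0,0,0,0.3],
    [0,0,-145,0,0,0,0.3],
  ],
)

```text
time_s: 30.0
tcp_pos: [0.4943, 0.3152, 0.1448]
orientation: [-2.221, -2.221, 0.001]
contact_force: [-0.7, -0.3, -5.3]
finger_gap: 0.507
gripper_force: 40.0
```

```bash
python3 go.py .5692 -.0868 .145 0
```

```text
t 30.0 tcp [0.4943 0.3152 0.1448] F [-0.7 -0.3 -5.3] gap 0.507 q [0.37 0.49 1.3  0.   1.35 0.37]
shift [-4.02e+02  7.49e+01 -2.00e-01] rot [-0.001  0.    -0.   ] toolx [ 0.  1. -0.]
```

Call:
servo_tool(
  targets=[
    [-40,7,0,0,0,0,0.3],
    [-95,18,0,0,0,0,0.3],
    [-150,28,0,0,0,0,0.3],
    [-205,38,0,0,0,0,0.3],
    [-260,48,0,0,0,0,0.3],
    [-310,58,0,0,0,0,0.3],
    [-360,67,0,0,0,0,0.3],
    [-390,73,0,0,0,0,0.3],
  ],
)

```text
time_s: 31.0
tcp_pos: [0.5667, -0.0768, 0.1425]
orientation: [-2.22, -2.216, 0.004]
contact_force: [-1.0, 0.0, -4.6]
finger_gap: 0.515
gripper_force: 40.0
```

Call:
servo_tool(
  targets=[
    [-8,1,0,0,0,0,0.3],
    [-12,2,0,0,0,0,0.3],
    [-12,2,0,0,0,0,0.3],
    [-12,2,0,0,0,0,0.3],
    [-12,2,0,0,0,0,0.3],
    [-12,2,0,0,0,0,0.3],
    [-12,2,0,0,0,0,0.3],
    [-12,2,0,0,0,0,0.3],
  ],
)

```text
time_s: 32.0
tcp_pos: [0.5696, -0.0867, 0.1457]
orientation: [2.221, 2.221, 0.0]
contact_force: [-0.8, -0.2, -5.2]
finger_gap: 0.511
gripper_force: 40.0
```

```bash
python3 snap.py w12; python3 go.py .5692 -.0868 .095 0; python3 - <<'E'
import pickle,cv2; from h import *
from station import sensors
tz=sensors.state()["tcp_pos"][2]; z=tz+.0593
r=pickle.load(open("w12.pkl","rb")); hsv=cv2.cvtColor(r["color"],cv2.COLOR_RGB2HSV)
m=((hsv[...,0]>=16)&(hsv[...,0]<=26)&(hsv[...,1]>=143)).astype(np.uint8)
m[265:]=0;m[:, :180]=0;m[:,330:]=0
for y in range(160,266,3): print(y,"".join(".#"[v] for v in m[y,195:320:2]))
print(pix(r,[.5692,-.0868+.023,tz-.0007],1),pix(r,[.5692,-.0868+.023,z],1),pix(r,[.5692,-.0868+.014,z],1),pix(r,[.5692-.023,-.0868,z],1),pix(r,[.5692+.023,-.0868,z],1))
E
```

```text
t 32.05 tcp [ 0.5696 -0.0867  0.1457] F [-1.  -0.5 -4.1] gap 0.508 q [-0.36  0.48  1.32 -0.    1.34 -0.36]
shift [-0.1 -0.4 50.7] rot [ 0.  0. -0.] toolx [ 0.  1. -0.]
160 ...............................................................
163 ...............................................................
166 ...............................................................
169 ...............................................................
172 ...............................................................
175 ...............................................................
178 ...............................................................
181 ...............................................................
184 ...............................................................
187 ...............................................................
190 ........................##############.........................
193 ......................#############.#####......................
196 ....................######################.....................
199 ..................#########################.
[... 955 characters left out ...]
####............
244 ..........#########################################............
247 ..........##########################################...........
250 ..........##########################################...........
253 .........############################################..........
256 .........############################################..........
259 .........############################################..........
262 .........############################################..........
265 ...............................................................
[255.02031958 185.18399549] [254.67576825 221.72651277] [254.69449671 238.4719157 ] [209.40085696 263.18858264] [300.04151698 263.20534858]
```

Call:
servo_tool(
  targets=[
    [0.7,-0.5,8,0,0,0,0.3],
    [0.7,-0.5,16,0,0,0,0.3],
    [0.7,-0.5,24,0,0,0,0.3],
    [0.7,-0.5,30,0,0,0,0.3],
    [0.7,-0.5,35,0,0,0,0.3],
    [0.7,-0.5,39,0,0,0,0.3],
    [0.7,-0.5,43,0,0,0,0.3],
    [0.7,-0.5,46,0,0,0,0.3],
  ],
)

```text
time_s: 33.05
tcp_pos: [0.5691, -0.086, 0.0995]
orientation: [2.221, 2.221, 0.0]
contact_force: [1.2, -0.8, -4.7]
finger_gap: 0.514
gripper_force: 40.0
```

Call:
servo_tool(
  targets=[
    [0,0,2,0,0,0,0.3],
    [0,0,4,0,0,0,0.3],
    [0,0,4,0,0,0,0.3],
    [0,0,4,0,0,0,0.3],
    [0,0,4,0,0,0,0.7],
    [0,0,4,0,0,0,1],
    [0,0,4,0,0,0,1],
    [0,0,4,0,0,0,1],
  ],
)

```text
time_s: 34.05
tcp_pos: [0.5692, -0.086, 0.0958]
orientation: [2.221, 2.221, 0.0]
contact_force: [-0.1, 0.3, -0.1]
finger_gap: 0.943
gripper_force: 0.0
```

Call:
servo_tool(
  targets=[
    [0,0,0,0,0,0,1],
    [0,0,-40,0,0,0,1],
    [0,0,-100,0,0,0,1],
    [0,0,-110,0,0,0,1],
    [-50,-30,-110,0,0,0,1],
    [-100,-60,-110,0,0,0,1],
    [-120,-80,-110,0,0,0,1],
    [-120,-80,-110,0,0,0,1],
  ],
)

```text
time_s: 35.05
tcp_pos: [0.488, -0.207, 0.2049]
orientation: [-2.224, -2.217, 0.0]
contact_force: [0.4, -0.4, -0.1]
finger_gap: 1.0
gripper_force: 0.0
```

```bash
python3 go.py .5 -.2 .2 0; python3 - <<'E'
import cv2; from h import *
from station import vision
A=np.array([.5692,-.0868,0])
for n in("scene","side"):
    r=vision.get_image(n); hsv=cv2.cvtColor(r["color"],cv2.COLOR_RGB2HSV).astype(int)
    p=pix(r,A+[0,0,.124],1); u,v=p.round().astype(int)
    H,S=hsv[...,0],hsv[...,1]
    W=slice(v-22,v+34),slice(u-22,u+23); h,s=H[W],S[W]; V=hsv[...,2][W]
    ch=np.full(h.shape,".");ch[(h>=17)&(h<=27)&(s>130)]="b";ch[(h>=100)&(h<=130)&(s>90)]="W";ch[(s<50)]="g";ch[((h<8)|(h>172))&(s>150)]="R";ch[(h>50)&(h<95)&(s>70)]="G"
    print(n,"rows from",v-22,"cols from",u-22); print("\n".join("".join(x) for x in ch))
    print({k:pix(r,A+np.array(o),1).round(1).tolist() for k,o in dict(btop=(0,0,.154),btopL=(0,-.023,.154),btopR=(0,.023,.154),bfoot=(0,0,.094),wash=(0,0,.087),wL=(0,-.033,.087),wR=(0,.033,.087)).items()})
E
```

```text
t 35.05 tcp [ 0.488  -0.207   0.2049] F [ 0.4 -0.4 -0.1] gap 1.0 q [-0.62  0.35  1.35 -0.    1.44 -0.62]
shift [ 7.  11.9  4.9] rot [-0.001 -0.001 -0.003] toolx [0.003 1.    0.001]
scene rows from 168 cols from 202
.............................................
.............................................
.............................................
.............................................
.............................................
.............................................
.............................................
.............................................
.............................................
....................bbbbbbb..................
................bbbbbbbbbbbbb................
................bbbbbbbbbbbbb................
..............bbbbbbbbbbbbbbbb...............
..............bbbbbbbbbbbbbbbbb..............
g.............bbbbbbbbbbbbbbbbb..............
.g............bbbbbbbbbbbbbbbb...............
W.g...........bbbbbbbbbbbbbbbb...............
WWg...........bbbbbbbbbbbbbbbb...............
WWg............bbbbbbbbbbbbbbb...............
WW.........
[... 3935 characters left out ...]
G..ggggggggggggggggg......
......gggggggg.GGGGGGGGGGG.gggggggggggg......
......ggggggggGGGGGGGGGGGG.gggggggggggg......
.b....ggggggggGGGGGGGGGGGG.ggggggggggg.......
.....gggggggggGGGGGGGGGGGGGggggggggggg.......
b....gggggggg.GGGGGGGGGGGG.ggggggggggg..b.b..
.....ggggggggGGGGGgggGGGGG.ggggggggggg......b
.....ggggggggGGGG.ggggGGGGGggggggggggg.......
.....ggggggggGGGGgggggGGGG.ggggggggggg.......
b.b.gggggggg.GGGGgggggGGGGggggggggggg........
....ggggggggGGGGGggggGGGGG.gggggggggg.....b..
b...ggggggggGGGG.ggggGGGGGggggggggggg........
{'btop': [241.2, 158.8], 'btopL': [242.6, 153.9], 'btopR': [239.8, 163.9], 'bfoot': [241.0, 172.2], 'wash': [240.9, 173.7], 'wL': [242.8, 166.6], 'wR': [239.0, 181.0]}
```

```bash
python3 - <<'E'
import cv2; from h import *
from station import vision,finish_job
ok=True
for n in("scene","side"):
    r=vision.get_image(n);c=r["color"].astype(int); p=pix(r,[.497,.05,.065],1)
    m=(c[...,0]>90)&(c[...,0]>2.5*c[...,1])&(c[...,0]>2.5*c[...,2]); v,u=np.nonzero(m); k=np.hypot(u-p[0],v-p[1])<15
    print(n,p.round(1),"upright",pix(r,[.565,.052,.112],1).round(1),k.sum(),u[k].mean(),v[k].mean()); ok&=k.sum()>5 and np.hypot(u[k].mean()-p[0],v[k].mean()-p[1])<4
if ok: print(finish_job())
E
```

```text
scene [268.4 186.6] upright [271.8 188.6] 10 268.2 186.0
side [255.7 213.6] upright [233.8 200.8] 27 256.5925925925926 213.07407407407408
the job is handed in; nothing more can be done
None
```

I handed the job in at about 35 s, with no verdict returned. The last camera checks, made by projection from two views, showed the pin parked in its notch. They also showed the spacer, washer and bushing stacked home on the arbor, and the gripper was open and clear of them.

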